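# Reset the germination cabinet's trapped-key interlock

### The job

Reset the germination cabinet's interlock with the green key: lift it from its stand, push it fully home in the lock on the grey console, turn it clockwise to its stop, turn it back home to its start and only then draw it out and stand it upright, fully seated, in the stand it came from. Work gently, feeling for the keyway and the stops, as the lock must never take more than 40 N, and leave the orange key and the other things on the bench alone.

Things in the scene. Friction and masses are not known exactly. Their poses are not given: they have to be found in the camera images.
- green_key_bow (a point): Centre of the green plastic bow of the 60 g interlock key, which stands upright in its stand, bow up. The bow is 34 mm long (its x), 14 mm thick (its y; grasp across this) and 40 mm high (z up), so the flat shoulder under it lies 20 mm below this point. The key is the same after a half turn about z.
- green_key_tip (a point): Centre of the key's lower end, 40 mm under the bow's centre, 20 mm under the shoulder; same axes. Under the shoulder a round steel stem, 4 mm in diameter, runs 12 mm down to a flat steel bit 18 mm along x, 4.8 mm along y, 8 mm high, whose lowest 3 mm and top 2 mm taper to 15 x 3.2 mm.
- green_stand_mouth (a point): Centre of the hole in the top of the green key's fixed aluminium stand (56 x 44 mm, 42 mm high, green mark on its sides). The hole is 22 mm along x, 7.6 mm along y, 30 mm deep; the seated key's shoulder rests on the top, its bow's centre 20 mm above this point. z up.
- lock_mouth (a point): Nominal centre of the keyway, level with the top of the lock: a square steel plate, 46 mm, green home mark, red stop mark. The point is fixed to the console; the plate sits loosely on a soft mount, its keyway up to 5 mm off along x and up to 5 mm along y, unmeasured, its axes parallel to these at rest. Keyway: a sharp-edged slot 19.4 mm along x, 6.2 mm along y. z up. The key's x must lie along this x.
- console: Fixed grey box, 170 x 180 mm, top 75 mm above its origin (centre of its underside); the lock plate stands 12 mm proud of it. The plate's soft mount slides sideways at about 5 N (8 mm either way at most), sinks up to 6 mm under load (2.5 N to start, 0.8 N more per mm, then hard) and twists elastically by up to 0.16 rad (1.5 N m/rad, then hard). Lamps and display, 6 mm high, on the far (+x) part.
- lock_turn (a joint): Angle of the lock's core in its plate: 0 rad at home (hard stop), growing clockwise seen from above to a hard stop at 1.2. Friction 0.04 N m; it stays where left. Fully in, the key's shoulder is on the plate, tip 20 mm below the plate's top; the bit is in the core, under the 10 mm thick plate, and is trapped there when turned from home. The key has 0.06 rad of play in the core either way.
- orange_key_bow (a point): Centre of the bow of the orange key, of the same shape, upright in an orange-marked stand of the same kind; to be left alone.
- seed_jar: Bystander: amber seed jar with white cap, 68 mm in diameter, 100 mm high; origin at its underside.
- petri_stack: Bystander: pale stack of culture dishes, 90 mm in diameter, 45 mm high; origin at its underside.
- rinse_bottle: Bystander: white bottle with blue cap, 64 mm in diameter, 160 mm high; origin at its underside.
- seed_box: Bystander: open green germination box, 200 x 280 mm, 100 mm high; origin at its underside.
- orange_tray: Bystander: open orange box, 140 x 200 mm, 90 mm high; origin at its underside.
- spatula: Bystander: spatula lying flat; origin at its underside.
- marker_mug: Bystander: blue cup, 80 mm in diameter, 90 mm high; origin at its underside.

How it is judged:
By the outcome, as a careful person would: the job done as asked, in the order asked, and still so for the second after the job is handed in, with the robot touching nothing.
It also fails if it takes over 72 s, if anything falls off the work surface, if the arm or the gripper's body presses on something with over 40 N, if the wrist force passes 120 N, or if a joint passes its speed limit or range.

### The arm

A 7-joint arm with a two-finger parallel gripper is mounted at the origin on the work surface. World frame = base frame: x ahead of the robot, y to its left, z up, the work surface at z = 0. Lengths are in m, angles in rad, forces in N, time in s.
With the tool pointing down it reaches from about 0.35 to 0.9 m from the base axis. Payload 8.1 kg.
Tool frame: the origin (TCP) lies at the very end of the fingers, on their centre line; the grasp point (between the pads) lies grip_point_offset behind it (grip_point_offset is the distance from the TCP to the grasp point, in m); z points along the fingers, y is the direction in which the jaws open and shut (so a half turn about z gives the same grasp; the last joint's range is limited). The gripper opens to 92 mm and grips with 3 to 60 N. Pads are 19 mm wide; open, the fingers measure 130 mm over their backs; the gripper's body (75 mm by 190 mm) begins 47 mm behind the grasp point.
Start: joints at [-1.215, 0.434, 0.025, 1.573, -0.012, 1.134, -0.075], TCP at [0.277, 0.56, 0.227] pointing down, gripper open.
Joint ranges: [-2.62, 2.62], [-0.44, 2.09], [-1.27, 1.32], [0.08, 2.57], [-1.32, 4.46], [0.12, 2], [-2.74, 2.74]. Speed limits (rad/s): [2.22, 2.22, 3.01, 3.01, 3.14, 3.14, 3.14].

### API

Orientations are given as a rotation vector (axis times angle).
In Python, from cell import * gives the robot as it stands.
- The arm moves only by the tool drive_tool, never from a script. Its argument "increments" is a list of rows, each an object of numbers: "grip": the gripper's target within -1 to 1 (shut at 1, half-way at 0, fully open at -1); "tx", "ty", "tz": the shift along the world's x, y, z normalised to -1 to 1, where 1 is 400 mm; "turn": the turn about the world's z normalised to -1 to 1, where 1 is 60 degrees. In form: [{"grip": .., "tx": .., "ty": .., "tz": .., "turn": ..}, ...]. A call has 1 to 20 rows; each row is the pose to reach, as a shift and turn from the pose measured when the call began; what a row does not reach only later rows make up. A row lasts 1/10 s, in which the tool goes at most 50 mm and 8.59 degrees, less where a joint would pass 70% of its speed; a pose out of reach is approached as far as the arm can. A call with a number of a shift or a turn outside -1 to 1 is refused whole. A call with a gripper value outside its range is refused whole. The fingers move at their own pace and stop on an object; "newtons" is the grip in N (left out, the last holds). Time passes only in rows, so rows that repeat a pose let the fingers close. It gives the time, the measured TCP pose, the force and the opening at its end, in the units of the state.
- observe(): the state, without advancing time (a new reading comes with each control period).
- get_image(name): name is "side" or "top"; returns the picture (400x640x3 uint8, red, green, blue); there is no depth.
- camera_info(name): a dict with "fx", "fy", "cx", "cy" (pixels), "distortion" ([k1, k2, p1, p2, k3] as OpenCV has them; the pictures are not rectified), "eye" and "rotation" of the camera in the world. Camera axes: x right, y down, z forward; pixel columns grow to the right and rows downward; lengths in m; the calibration is good to about 2 mm. A picture is of the moment at which its call begins. camera_info takes no time and is no camera call.
- sign_off(): hands the job in, once; it reports no verdict.
The state is a dict: "clock": time; "joints": joint angles; "dq": joint speeds; "joint_efforts": joint torques, N m; "position": TCP position; "ee_rot": TCP orientation; "force": force on the tool from outside, world axes, zero at the start; "ft_torque": the same for the moment, N m; "width": opening from 0.0 (shut) to 1.0 (fully open).
Only numpy, scipy, OpenCV 4.12 (cv2) and the standard library are available. Lean on these libraries where they do the work, as an engineer would, in place of code of your own. Each camera call takes 0.05 s, during which the arm holds its last target. There are 200 camera calls.

## Working session

There is one attempt and no reset: what is moved stays moved. The work goes in short steps, Python scripts to look and compute and a tool call to move; the robot and the scene stay as the last step left them, time stands still between calls to the robot, and variables do not carry over. Pictures are saved under pics/ and viewed, about 8 in all and at most 12, crops included, and the job is handed in when it is done.

Besides the shell and the picture viewer there is one more tool, called after "Call:" as name([rows], argument=value, ...), one row to a line, values as JSON. drive_tool: Moves the arm, as the interface text tells. Its arguments: {"type":"object","properties":{"increments":{"type":"array","items":{"type":"object","properties":{"grip":{"type":"number"},"tx":{"type":"number"},"ty":{"type":"number"},"tz":{"type":"number"},"turn":{"type":"number"}}}},"newtons":{"type":"number"}},"required":["increments"]}

```bash
mkdir -p pics; ls
python3 - <<'E'
from cell import *
import cv2
print(observe())
for n in("side","top"):
    print(n,camera_info(n)); cv2.imwrite(f"pics/{n}0.png",get_image(n)[:,:,::-1])
try: print(grip_point_offset)
except Exception as e: print(e)
E
```

```text
pics
{'clock': 0.0, 'joints': array([-1.2145906 ,  0.43518337,  0.0249649 ,  1.57413112, -0.01154757,
        1.13398797, -0.07506301]), 'dq': array([ 1.13197602e-03,  1.86271865e-03,  5.23343679e-05,  1.47239285e-03,
       -8.00881187e-04,  6.13289635e-04, -4.60934109e-04]), 'joint_efforts': array([-6.75964748e-04, -6.67841148e+01,  9.84791592e-01, -3.14459753e+01,
       -6.05460349e-02,  4.30734409e-02,  1.58716043e-04]), 'position': array([0.27663016, 0.55986141, 0.22595635]), 'ee_rot': array([-7.14351767e-01, -3.05911937e+00,  2.44493865e-03]), 'force': array([-0.3040775 , -0.277546  ,  0.33706423]), 'ft_torque': array([ 0.03159189, -0.04852873, -0.03984552]), 'width': 1.0003373018843749}
side {'fx': 519.8264128532743, 'fy': 519.8264128532743, 'cx': 316.06895015498367, 'cy': 198.50084108300527, 'distortion': array([-0.08519775,  0.        ,  0.        ,  0.        ,  0.        ]), 'eye': array([0.51997137, 1.18152014, 0.85747409]), 'rotation': array([-0.09944188,  2.75434919, -1.49497188])}
top {'fx': 392.4975610184014, 'fy': 392.4975610184014, 'cx': 320.81677526047673, 'cy': 200.77524884453743, 'distortion': array([-0.03463304,  0.        ,  0.        ,  0.        ,  0.        ]), 'eye': array([0.42892199, 0.0039072 , 1.44982513]), 'rotation': array([-2.21040601,  2.16781966, -0.1040773 ])}
0.0188
```

View pics/top0.png

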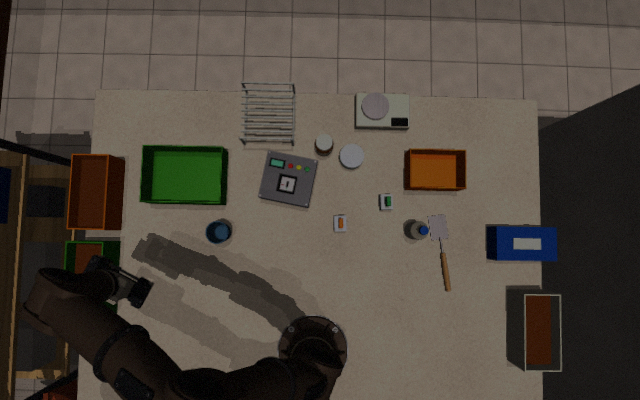

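View pics/side0.png

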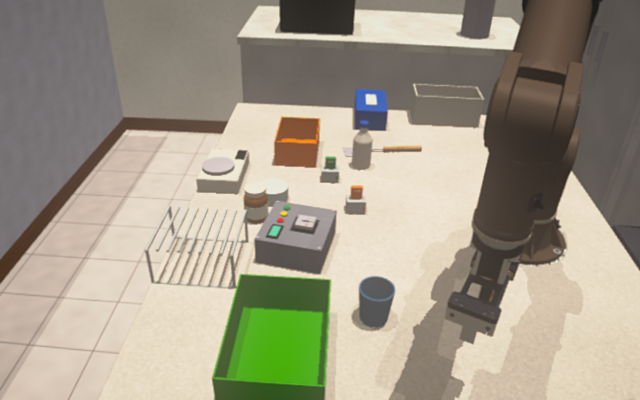

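The top view shows the lock plate near (287,184), the green key near (387,202) and the orange key near (340,223). In the side view the green key is at (330,165) and the lock at (306,222). I'll zoom in on these.

```bash
cat > h.py <<'E'
from cell import *
import cv2, numpy as np
def cam(n):
    c=camera_info(n); K=np.array([[c['fx'],0,c['cx']],[0,c['fy'],c['cy']],[0,0,1]])
    return K,np.array(c['distortion']),np.array(c['eye']),cv2.Rodrigues(np.array(c['rotation']))[0]
def ray(n,uv):
    K,d,e,R=cam(n); p=cv2.undistortPoints(np.array([[uv]],float),K,d)[0,0]
    return e,R@np.array([p[0],p[1],1])
def at(n,uv,z):
    e,r=ray(n,uv); return e+r*(z-e[2])/r[2]
def proj(n,P):
    K,d,e,R=cam(n); Q=(np.atleast_2d(P)-e)@R
    return cv2.projectPoints(Q,np.zeros(3),np.zeros(3),K,d)[0][:,0]
def crop(im,u,v,w,h,s): return cv2.resize(im[v:v+h,u:u+w],None,fx=s,fy=s,interpolation=cv2.INTER_CUBIC)
E
python3 - <<'E'
from h import *
t=cv2.imread("pics/top0.png");s=cv2.imread("pics/side0.png")
a=np.hstack([crop(t,255,145,66,66,6),crop(t,365,180,44,44,9)])
b=np.hstack([crop(s,250,195,99,80,4),crop(s,305,140,50,40,8)[:320,:396]])
w=min(a.shape[1],b.shape[1]);o=np.vstack([a[:,:w]][:1]+[b[:200*2,:w]])
o=o[:, :792]; print(o.shape); cv2.imwrite("pics/crop1.png",cv2.resize(o,None,fx=.83,fy=.83))
E
```

```text
(716, 792, 3)
```

View pics/crop1.png

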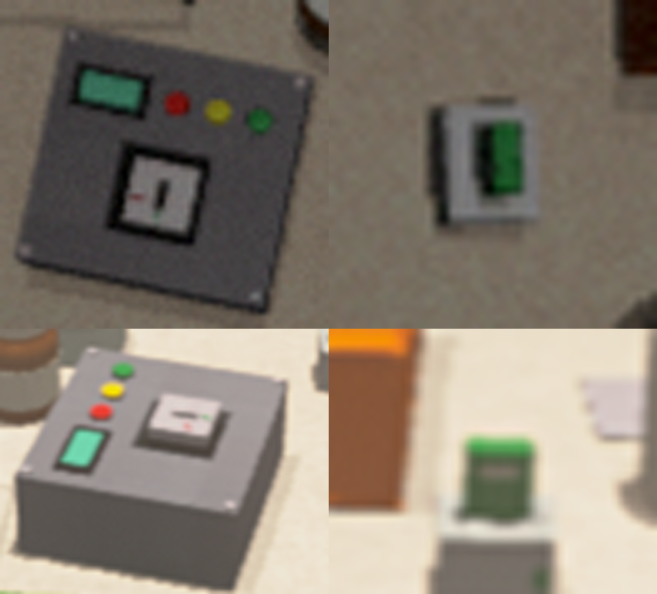

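The console is yawed slightly clockwise, and the slot is at about (287.3,184.2) in the top view. The green bow's top face is at about (389,201), with the key close to the world axes. Next I'll turn these into poses and check them with a wireframe overlay.

```bash
cat >> h.py <<'E'
def box(c,yaw,lx,ly,z0,z1):
    R=np.array([[np.cos(yaw),-np.sin(yaw)],[np.sin(yaw),np.cos(yaw)]])
    q=np.array([[1,1],[1,-1],[-1,-1],[-1,1]])*[lx/2,ly/2]@R.T+c[:2]
    return [np.c_[q,np.full(4,z)] for z in (z1,z0)]
def draw(img,n,boxes,u,v,s,col=(0,0,255)):
    for k,b in enumerate(boxes):
        p=(proj(n,b)-[u,v]+.5)*s-.5
        cv2.polylines(img,[np.round(p).astype(int)],True,[(0,0,255),(255,0,255),(255,255,0)][k%3],1)
E
python3 - <<'E'
from h import *
t=cv2.imread("pics/top0.png");s=cv2.imread("pics/side0.png")
f=lambda x,y:(255+(x+.5)/4.98-.5,145+(y+.5)/4.98-.5)
cs=np.array([at("top",f(*p),.075) for p in[(72,36),(300,81),(256,297),(25,250)]])
print(cs.round(4)); c=cs.mean(0); 
y=[np.arctan2(*(d[1::-1])) for d in (cs[0]-cs[3],cs[1]-cs[2])]
d=[cs[0]-cs[1],cs[3]-cs[2]]; y+=[np.arctan2(-q[0],q[1]) for q in d]
yaw=np.mean(y);print("console",c,yaw,y,[np.linalg.norm(q) for q in (cs[0]-cs[3],cs[0]-cs[1])])
slot=at("top",f(161,195),.087)
# side slot: crop scale 3.32, origin (250,195), y offset 329*
fs=lambda x,y:(250+(x+.5)/3.32-.5,195+(y-324+.5)/3.32-.5)
print("slot",slot,at("side",fs(185,414),.087))
def seg(im,lo,u,v,w,h):
    hsv=cv2.cvtColor(im,cv2.COLOR_BGR2HSV)[v:v+h,u:u+w]; m=cv2.inRange(hsv,lo,(85,255,255)); return m
for n,im,(u,v,w,h) in(("top",t,(370,185,35,35)),("side",s,(315,145,35,25))):
    hsv=cv2.cvtColor(im,cv2.COLOR_BGR2HSV)[v:v+h,u:u+w]
    ww=((hsv[...,0]>45)&(hsv[...,0]<80)&(hsv[...,1]>120))*np.clip(hsv[...,2].astype(float)-(75 if n=="top" else 110),0,60)
    yy,xx=np.mgrid[v:v+h,u:u+w]; uv=((ww*xx).sum()/ww.sum(),(ww*yy).sum()/ww.sum()); print(n,uv,"bowtop",at(n,uv,.082))
bt=at("top",(388.96,201.0),.082);print(bt)
kb=[bt,0.0]
B=[box(c,yaw,.17,.18,0,.075)[0],box(slot,yaw,.046,.046,.075,.087)[0],box(slot,yaw,.0194,.0062,.08,.087)[0]]
S=[box(bt,0,.034,.014,.042,.082)[0],box(bt,0,.056,.044,0,.042)[0],box(bt,0,.056,.044,0,.042)[1]]
out=[]
for n,im,rs in(("top",t,((255,145,66,66,6),(365,180,44,44,9))),("side",s,((250,190,99,82,4),(305,135,49,41,8)))):
    row=[]
    for r,bs in zip(rs,(B,S)):
        g=crop(im,*r); draw(g,n,bs,r[0],r[1],r[4]); row.append(g[:324])
    out.append(np.hstack(row)[:,:788])
o=np.vstack(out);cv2.imwrite("pics/ov1.png",cv2.resize(o,None,fx=.9,fy=.9));print(o.shape)
E
```

```text
[[0.7076 0.1689 0.075 ]
 [0.6787 0.006  0.075 ]
 [0.5241 0.0339 0.075 ]
 [0.554  0.1975 0.075 ]]
console [0.61609698 0.10159699 0.075     ] -0.17985772490704918 [np.float64(-0.18386261863503484), np.float64(-0.17863344643628398), np.float64(-0.1758035382724394), np.float64(-0.18113129628443847)] [np.float64(0.1562291496923927), np.float64(0.16544711614217852)]
slot [0.59356568 0.10180607 0.087     ] [0.59100693 0.10909118 0.087     ]
top (np.float64(388.5686274509804), np.float64(200.640522875817)) bowtop [ 0.54201845 -0.25550577  0.082     ]
side (np.float64(327.0), np.float64(157.0)) bowtop [ 0.55052469 -0.24992559  0.082     ]
[ 0.54078037 -0.2568931   0.082     ]
(648, 788, 3)
```

View pics/ov1.png

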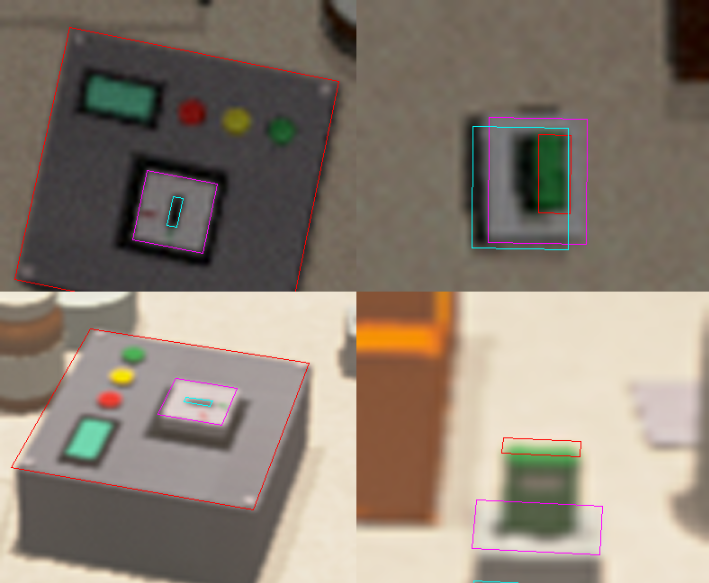

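Run:
```python
from h import *
from scipy.optimize import differential_evolution as DE
I={n:cv2.imread(f"pics/{n}0.png").astype(np.float32) for n in("top","side")}
G={}
for n,im in I.items():
    b=cv2.resize(im,None,fx=4,fy=4,interpolation=cv2.INTER_CUBIC);b=cv2.GaussianBlur(b,(0,0),2.)
    G[n]=np.sqrt(sum(cv2.Sobel(b,cv2.CV_32F,i,1-i).max(2)**2 if 0 else (cv2.Sobel(b,cv2.CV_32F,i,1-i)**2).max(2) for i in(0,1)))
def edge(n,polys):
    t=0
    for p in polys:
        q=np.vstack([p,p[:1]]);pts=np.vstack([np.linspace(q[i],q[i+1],25) for i in range(4)])
        uv=((proj(n,pts)+.5)*4-.5).astype(np.float32)
        t+=cv2.remap(G[n],uv[:,0][None],uv[:,1][None],cv2.INTER_LINEAR).mean()
    return t
def fit(name,mk,x0,rng,cams):
    r=DE(lambda p:-sum(edge(n,mk(p)) for n in cams),[(a-b,a+b) for a,b in zip(x0,rng)],seed=1,maxiter=40,popsize=10,tol=1e-5)
    print(name,cams,r.x.round(4),round(-r.fun,1))
for cams in(("top",),("side",),("top","side")):
    fit("stand",lambda p:[box(p,p[2],.056,.044,0,.042)[0]],(.541,-.255,0),(.012,.012,.25),cams)
    fit("bow",lambda p:[box(p,p[2],.034,.014,0,.082)[0]],(.541,-.255,0),(.012,.012,.25),cams)
    fit("plate",lambda p:[box(p,p[2],.046,.046,0,.087)[0]],(.5935,.102,-.18),(.012,.012,.15),cams)
    fit("slot",lambda p:[box(p,-.18,.0194,.0062,0,.087)[0]],(.5935,.102),(.006,.006),cams)
    fit("console",lambda p:[box(p,p[2],.17,.18,0,.075)[0]],(.616,.1016,-.18),(.012,.012,.15),cams)
```

```text
stand ('top',) [ 0.5426 -0.2473  0.0555] 66.5
bow ('top',) [ 0.5417 -0.2553  0.044 ] 94.1Traceback (most recent call last):
  File "<stdin>", line 21, in <module>
  File "<stdin>", line 16, in fit
    return fun(*args, **kwargs)
    ret = solver.solve()
    next(self)
    ~~~~^^^^^^
    energy = self.func(parameters)
    return self.f(x, *self.args)
           ~~~~~~^^^^^^^^^^^^^^^
  File "<stdin>", line 16, in <lambda>
  File "<stdin>", line 16, in <genexpr>
  File "<stdin>", line 12, in edge
  File "h.py", line 12, in proj
    K,d,e,R=cam(n); Q=(np.atleast_2d(P)-e)@R
            ~~~^^^
  File "h.py", line 4, in cam
    c=camera_info(n); K=np.array([[c['fx'],0,c['cx']],[0,c['fy'],c['cy']],[0,0,1]])
ValueError: time passes only in moves, steps and waits
```

```bash
sed -i 's/^def cam(n):/import functools\n@functools.cache\ndef cam(n):/' h.py
cat > fit.py <<'E'
from h import *
from scipy.optimize import differential_evolution as DE
G={}
def load(t):
  for n in("top","side"):
    im=cv2.imread(f"pics/{n}{t}.png").astype(np.float32)
    b=cv2.resize(im,None,fx=4,fy=4,interpolation=cv2.INTER_CUBIC);b=cv2.GaussianBlur(b,(0,0),2.)
    G[n]=np.sqrt(sum((cv2.Sobel(b,cv2.CV_32F,i,1-i)**2).max(2) for i in(0,1)))
def edge(n,polys):
    P=[]
    for p in polys:
        q=np.vstack([p,p[:1]]);P+=[np.linspace(q[i],q[i+1],25) for i in range(4)]
    uv=((proj(n,np.vstack(P))+.5)*4-.5).astype(np.float32)
    return cv2.remap(G[n],uv[:,0][None],uv[:,1][None],cv2.INTER_LINEAR).mean()
def fit(name,mk,x0,rng,cams):
    r=DE(lambda p:-sum(edge(n,mk(p)) for n in cams),[(a-b,a+b) for a,b in zip(x0,rng)],seed=1,maxiter=40,popsize=10,tol=1e-5)
    print(name,cams,r.x.round(4),round(-r.fun,1),flush=True); return r.x
E
python3 - <<'E'
from fit import *
load(0)
for cams in(("top",),("side",),("top","side")):
    fit("stand",lambda p:[box(p,p[2],.056,.044,0,.042)[0]],(.541,-.253,0),(.012,.012,.2),cams)
    fit("bow",lambda p:[box(p,p[2],.034,.014,0,.082)[0]],(.541,-.253,0),(.012,.012,.2),cams)
    fit("plate",lambda p:[box(p,-.18,.046,.046,0,.087)[0]],(.5935,.102),(.012,.012),cams)
    fit("slot",lambda p:[box(p,-.18,.0194,.0062,0,.087)[0]],(.5935,.102),(.008,.008),cams)
    fit("console",lambda p:[box(p,p[2],.17,.18,0,.075)[0]],(.616,.1016,-.18),(.012,.012,.1),cams)
E
```

```text
stand ('top',) [ 0.5426 -0.2473  0.0561] 66.5
bow ('top',) [ 0.5417 -0.2552  0.0443] 94.1
plate ('top',) [0.5942 0.1022] 106.1
slot ('top',) [0.5942 0.1015] 85.5
console ('top',) [ 0.6116  0.0998 -0.1828] 47.7
stand ('side',) [ 0.553  -0.252   0.0374] 57.5
bow ('side',) [ 0.5403 -0.248   0.0863] 116.8
plate ('side',) [0.5913 0.1034] 86.8
slot ('side',) [0.5918 0.1038] 66.3
console ('side',) [ 0.613   0.1031 -0.1826] 63.9
stand ('top', 'side') [ 0.5423 -0.2476  0.0656] 112.0
bow ('top', 'side') [ 0.5405 -0.2473  0.1401] 197.0
plate ('top', 'side') [0.5927 0.1027] 180.3
slot ('top', 'side') [0.593  0.1025] 142.9
console ('top', 'side') [ 0.6123  0.1013 -0.1846] 103.5
```

```bash
cat > st.py <<'E'
from h import *
def st():
    o=observe();R=cv2.Rodrigues(o['ee_rot'])[0]
    print('t',o['clock'].__round__(2),'p',o['position'].round(4),'yawx',np.arctan2(R[1,0],R[0,0]).round(4),'tilt',R[:2,2].round(4),'F',o['force'].round(2),'M',o['ft_torque'].round(3),'w',round(o['width']*92,1),'j',o['joints'].round(2))
    return o
if __name__=="__main__": st()
E
python3 st.py; python3 -c "
from h import *
print('bottle',at('top',(424,230),.16),'orange',at('top',(340,222),.082))"
```

```text
t 0.1 p [0.2766 0.5599 0.226 ] yawx 2.6827 tilt [-0.0005 -0.0012] F [ 0.35  0.13 -0.78] M [ 0.039 -0.026  0.008] w 91.5 j [-1.21  0.44  0.02  1.57 -0.01  1.13 -0.08]
bottle [ 0.4407102  -0.35887875  0.16      ] orange [ 0.46391952 -0.08593402  0.082     ]
```

Call:
drive_tool([
  {"grip": 0, "tx": 0.06, "ty": -0.1, "tz": 0, "turn": 0.05},
  {"grip": 0, "tx": 0.12, "ty": -0.2, "turn": 0.1},
  {"grip": 0, "tx": 0.18, "ty": -0.3, "turn": 0.14},
  {"grip": 0, "tx": 0.24, "ty": -0.4, "turn": 0.18},
  {"grip": 0, "tx": 0.3, "ty": -0.5, "turn": 0.22},
  {"grip": 0, "tx": 0.35, "ty": -0.6, "turn": 0.26},
  {"grip": 0, "tx": 0.4, "ty": -0.7, "turn": 0.3},
  {"grip": 0, "tx": 0.45, "ty": -0.8, "turn": 0.34},
  {"grip": 0, "tx": 0.5, "ty": -0.9, "turn": 0.38},
  {"grip": 0, "tx": 0.55, "ty": -1, "turn": 0.42},
  {"grip": 0, "tx": 0.55, "ty": -1, "turn": 0.45},
  {"grip": 0, "tx": 0.55, "ty": -1, "turn": 0.49},
  {"grip": 0, "tx": 0.55, "ty": -1, "turn": 0.49},
])

```text
invalid input
```

```bash
python3 st.py
```

```text
t 0.1 p [0.2766 0.5599 0.226 ] yawx 2.6827 tilt [-0.0005 -0.0012] F [ 0.35  0.13 -0.78] M [ 0.039 -0.026  0.008] w 91.5 j [-1.21  0.44  0.02  1.57 -0.01  1.13 -0.08]
```

Call:
drive_tool([
  {"grip": 0, "tx": 0.06, "ty": -0.1, "tz": 0, "turn": 0.05},
  {"grip": 0, "tx": 0.12, "ty": -0.2, "tz": 0, "turn": 0.1},
  {"grip": 0, "tx": 0.18, "ty": -0.3, "tz": 0, "turn": 0.14},
  {"grip": 0, "tx": 0.24, "ty": -0.4, "tz": 0, "turn": 0.18},
  {"grip": 0, "tx": 0.3, "ty": -0.5, "tz": 0, "turn": 0.22},
  {"grip": 0, "tx": 0.35, "ty": -0.6, "tz": 0, "turn": 0.26},
  {"grip": 0, "tx": 0.4, "ty": -0.7, "tz": 0, "turn": 0.3},
  {"grip": 0, "tx": 0.45, "ty": -0.8, "tz": 0, "turn": 0.34},
  {"grip": 0, "tx": 0.5, "ty": -0.9, "tz": 0, "turn": 0.38},
  {"grip": 0, "tx": 0.55, "ty": -1, "tz": 0, "turn": 0.42},
  {"grip": 0, "tx": 0.55, "ty": -1, "tz": 0, "turn": 0.45},
  {"grip": 0, "tx": 0.55, "ty": -1, "tz": 0, "turn": 0.49},
  {"grip": 0, "tx": 0.55, "ty": -1, "tz": 0, "turn": 0.49},
])

```text
clock: 1.4
position: [0.4964, 0.1599, 0.2257]
ee_rot: [0.086, -3.14, 0.002]
force: [-0.4, -0.3, -0.7]
width: 0.498
```

```bash
python3 st.py
```

```text
t 1.4 p [0.4964 0.1599 0.2257] yawx -3.0871 tilt [-0.0005 -0.0015] F [-0.41 -0.29 -0.73] M [0.084 0.027 0.018] w 45.8 j [-0.49  0.27  0.09  1.83 -0.03  1.05  1.24]
```

Call:
drive_tool([
  {"grip": 0, "tx": 0.02, "ty": -0.1, "tz": 0, "turn": 0},
  {"grip": 0, "tx": 0.04, "ty": -0.22, "tz": 0, "turn": 0},
  {"grip": 0, "tx": 0.06, "ty": -0.34, "tz": 0, "turn": 0},
  {"grip": 0, "tx": 0.08, "ty": -0.46, "tz": 0, "turn": 0},
  {"grip": 0, "tx": 0.1, "ty": -0.58, "tz": 0, "turn": 0},
  {"grip": 0, "tx": 0.114, "ty": -0.7, "tz": 0, "turn": 0},
  {"grip": 0, "tx": 0.114, "ty": -0.82, "tz": 0, "turn": 0},
  {"grip": 0, "tx": 0.114, "ty": -0.92, "tz": 0, "turn": 0},
  {"grip": 0, "tx": 0.114, "ty": -1, "tz": -0.08, "turn": 0},
  {"grip": 0, "tx": 0.114, "ty": -1, "tz": -0.16, "turn": 0},
  {"grip": 0, "tx": 0.114, "ty": -1, "tz": -0.25, "turn": 0},
  {"grip": 0, "tx": 0.114, "ty": -1, "tz": -0.25, "turn": 0},
])

```text
clock: 2.6
position: [0.5391, -0.2382, 0.1213]
ee_rot: [0.085, -3.132, -0.003]
force: [0.4, 0.7, -0.8]
width: 0.501
```

Run:
```python
from st import *
o=st(); p=o['position']
T=[]
for n in("top","side"):
    im=get_image(n)[:,:,::-1].copy(); cv2.imwrite(f"pics/{n}1.png",im)
    u,v=proj(n,p)[0]; print(n,u,v)
    r=(int(u)-30,int(v)-28,62,62,6); g=crop(im,*r)
    draw(g,n,[box(p,0.055,.019,.1,0,p[2])[0]],*r[:2],6); T.append(g)
cv2.imwrite("pics/c2.png",np.hstack(T))
```

```text
t 2.6 p [ 0.5391 -0.2382  0.1213] yawx -3.0876 tilt [-0.0085  0.0015] F [ 0.4   0.71 -0.85] M [ 0.07   0.074 -0.067] w 46.1 j [ 0.15  0.49  0.25  1.79 -0.15  0.88  2.09]
top 385.69650592430384 200.49014615197157
side 331.0361819406545 147.70936092725327
```

View pics/c2.png

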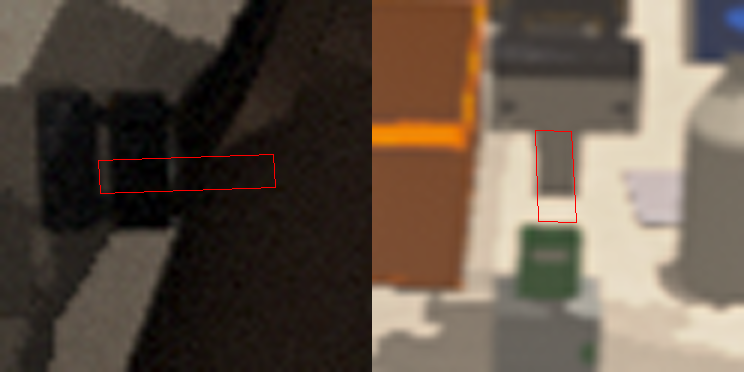

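In the side view the fingertips project where predicted (184,~190 in the crop). The key's column centre is at about 549.5, against 556 for the fingers, so the key sits slightly to +x.

Run:
```python
from h import *
for x in(.538,.540,.542,.544): print(x,proj("side",[[x,-.25,.062],[x,-.228,.025],[x,-.25,.082]]).round(2).tolist())
from fit import *
load(1)
fit("bowface",lambda p:[np.array([[p[0]+a,p[1]+.007,z] for a,z in((.017,.082),(-.017,.082),(-.017,.042),(.017,.042))])],(.541,-.25),(.008,.008),("side",))
fit("standface",lambda p:[np.array([[p[0]+a,p[1]+.022,z] for a,z in((.028,.042),(-.028,.042),(-.028,.0),(.028,.0))])],(.541,-.25),(.008,.008),("side",))
```

```text
0.538 [[330.75, 162.79], [330.04, 176.47], [331.01, 157.19]]
0.54 [[330.11, 162.76], [329.4, 176.44], [330.37, 157.16]]
0.542 [[329.48, 162.73], [328.77, 176.41], [329.73, 157.13]]
0.544 [[328.84, 162.69], [328.13, 176.38], [329.09, 157.09]]
bowface ('side',) [ 0.5401 -0.258 ] 97.6
standface ('side',) [ 0.5398 -0.2552] 46.2
```

Call:
drive_tool([
  {"grip": 0, "tx": 0.0035, "ty": -0.0345, "tz": 0, "turn": 0},
  {"grip": 0, "tx": 0.0035, "ty": -0.0345, "tz": 0, "turn": 0},
  {"grip": 0, "tx": 0.0035, "ty": -0.0345, "tz": -0.05, "turn": 0},
  {"grip": 0, "tx": 0.0035, "ty": -0.0345, "tz": -0.1, "turn": 0},
  {"grip": 0, "tx": 0.0035, "ty": -0.0345, "tz": -0.14, "turn": 0},
  {"grip": 0, "tx": 0.0035, "ty": -0.0345, "tz": -0.17, "turn": 0},
  {"grip": 0, "tx": 0.0035, "ty": -0.0345, "tz": -0.17, "turn": 0},
  {"grip": 0, "tx": 0.0035, "ty": -0.0345, "tz": -0.17, "turn": 0},
])

```text
clock: 3.5
position: [0.5439, -0.2536, 0.0587]
ee_rot: [0.086, -3.139, 0.002]
force: [-0.3, 0.8, 0.1]
width: 0.502
```

```bash
python3 st.py
```

```text
t 3.5 p [ 0.5439 -0.2536  0.0587] yawx -3.0871 tilt [-0.0009 -0.0014] F [-0.28  0.82  0.12] M [ 0.022  0.004 -0.017] w 46.2 j [ 0.19  0.58  0.22  1.82 -0.18  0.76  2.13]
```

Call:
drive_tool([
  {"grip": 0, "tx": -0.0085, "ty": 0.004, "tz": -0.016, "turn": 0},
  {"grip": 0, "tx": -0.0085, "ty": 0.004, "tz": -0.033, "turn": 0},
  {"grip": 0, "tx": -0.0085, "ty": 0.004, "tz": -0.033, "turn": 0},
  {"grip": 0, "tx": -0.0085, "ty": 0.004, "tz": -0.033, "turn": 0},
])

```text
clock: 3.9
position: [0.5404, -0.2519, 0.0454]
ee_rot: [0.086, -3.139, 0.002]
force: [-0.3, 0.2, 0.6]
width: 0.497
```

```bash
python3 st.py
```

```text
t 3.9 p [ 0.5404 -0.2519  0.0454] yawx -3.0871 tilt [-0.0012 -0.0013] F [-0.28  0.18  0.59] M [0.1   0.006 0.035] w 45.7 j [ 0.19  0.6   0.22  1.84 -0.18  0.73  2.14]
```

Now I'll close gently and feel for side force.

Call:
drive_tool([
  {"grip": 0.4, "tx": 0, "ty": 0, "tz": 0, "turn": 0},
  {"grip": 0.6, "tx": 0, "ty": 0, "tz": 0, "turn": 0},
  {"grip": 1, "tx": 0, "ty": 0, "tz": 0, "turn": 0},
  {"grip": 1, "tx": 0, "ty": 0, "tz": 0, "turn": 0},
  {"grip": 1, "tx": 0, "ty": 0, "tz": 0, "turn": 0},
  {"grip": 1, "tx": 0, "ty": 0, "tz": 0, "turn": 0},
  {"grip": 1, "tx": 0, "ty": 0, "tz": 0, "turn": 0},
], newtons=4)

```text
clock: 4.6
position: [0.5406, -0.2535, 0.0459]
ee_rot: [0.084, -3.14, 0.005]
force: [-0.9, -5.2, 1.7]
width: 0.168
```

Run:
```python
from st import *
o=st()
im=get_image("side")[:,:,::-1].copy();cv2.imwrite("pics/side2.png",im)
cv2.imwrite("pics/c3.png",crop(im,295,115,70,70,7))
```

```text
t 4.6 p [ 0.5406 -0.2535  0.0459] yawx -3.0881 tilt [-0.0001 -0.0031] F [-0.88 -5.19  1.73] M [-1.264 -0.06   0.014] w 15.5 j [ 0.19  0.6   0.22  1.84 -0.18  0.73  2.14]
```

View pics/c3.png

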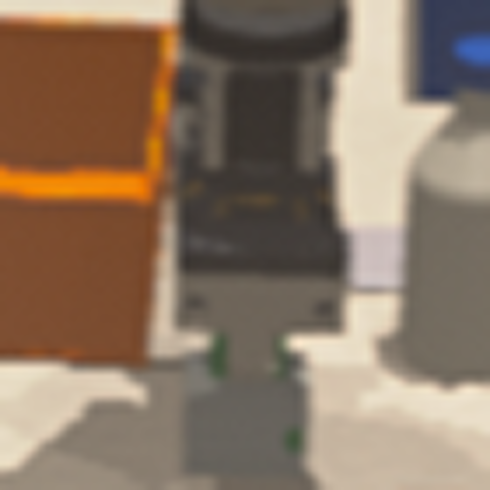

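The key is between the pads, with equal green showing either side of the finger (x centred). The −5 N along y says the key lies further to −y, so I'll follow it.

Call:
drive_tool([
  {"grip": 1, "tx": 0, "ty": -0.003, "tz": 0, "turn": 0},
  {"grip": 1, "tx": 0, "ty": -0.006, "tz": 0, "turn": 0},
  {"grip": 1, "tx": 0, "ty": -0.006, "tz": 0, "turn": 0},
  {"grip": 1, "tx": 0, "ty": -0.006, "tz": 0, "turn": 0},
], newtons=4)

```text
clock: 5.05
position: [0.5405, -0.2551, 0.0456]
ee_rot: [0.085, -3.14, 0.003]
force: [-0.1, -0.9, -0.7]
width: 0.153
```

```bash
python3 st.py
```

```text
t 5.05 p [ 0.5405 -0.2551  0.0456] yawx -3.0876 tilt [-0.0007 -0.0022] F [-0.12 -0.89 -0.69] M [0.071 0.005 0.032] w 14.1 j [ 0.2   0.6   0.22  1.84 -0.18  0.73  2.14]
```

Call:
drive_tool([
  {"grip": 1, "tx": 0, "ty": 0, "tz": 0, "turn": 0},
  {"grip": 1, "tx": 0, "ty": 0, "tz": 0, "turn": 0},
  {"grip": 1, "tx": 0, "ty": 0, "tz": 0.02, "turn": 0},
  {"grip": 1, "tx": 0, "ty": 0, "tz": 0.05, "turn": 0},
  {"grip": 1, "tx": 0, "ty": 0, "tz": 0.1, "turn": 0},
  {"grip": 1, "tx": 0, "ty": 0, "tz": 0.17, "turn": 0},
  {"grip": 1, "tx": 0, "ty": 0, "tz": 0.25, "turn": 0},
  {"grip": 1, "tx": 0, "ty": 0, "tz": 0.33, "turn": 0},
  {"grip": 1, "tx": 0, "ty": 0, "tz": 0.33, "turn": 0},
  {"grip": 1, "tx": 0, "ty": 0, "tz": 0.33, "turn": 0},
], newtons=35)

```text
clock: 6.05
position: [0.541, -0.255, 0.1791]
ee_rot: [-0.085, 3.139, -0.004]
force: [-0.0, 0.3, -1.9]
width: 0.154
```

```bash
python3 st.py
```

```text
t 6.05 p [ 0.541  -0.255   0.1791] yawx -3.0872 tilt [ 0.0018 -0.0025] F [-0.04  0.28 -1.87] M [ 0.044 -0.009 -0.024] w 14.2 j [ 0.16  0.44  0.27  1.72 -0.13  1.    2.1 ]
```

Call:
drive_tool([
  {"grip": 1, "tx": 0.015, "ty": 0.08, "tz": 0.02, "turn": -0.03},
  {"grip": 1, "tx": 0.03, "ty": 0.18, "tz": 0.02, "turn": -0.07},
  {"grip": 1, "tx": 0.05, "ty": 0.29, "tz": 0.02, "turn": -0.11},
  {"grip": 1, "tx": 0.07, "ty": 0.41, "tz": 0.02, "turn": -0.15},
  {"grip": 1, "tx": 0.09, "ty": 0.53, "tz": 0.02, "turn": -0.18},
  {"grip": 1, "tx": 0.11, "ty": 0.65, "tz": 0.02, "turn": -0.21},
  {"grip": 1, "tx": 0.13, "ty": 0.76, "tz": 0.02, "turn": -0.227},
  {"grip": 1, "tx": 0.13, "ty": 0.84, "tz": 0, "turn": -0.227},
  {"grip": 1, "tx": 0.13, "ty": 0.894, "tz": -0.05, "turn": -0.227},
  {"grip": 1, "tx": 0.13, "ty": 0.894, "tz": -0.09, "turn": -0.227},
  {"grip": 1, "tx": 0.13, "ty": 0.894, "tz": -0.09, "turn": -0.227},
  {"grip": 1, "tx": 0.13, "ty": 0.894, "tz": -0.09, "turn": -0.227},
  {"grip": 1, "tx": 0.13, "ty": 0.894, "tz": -0.09, "turn": -0.227},
])

```text
clock: 7.35
position: [0.5934, 0.1017, 0.1438]
ee_rot: [0.29, 3.126, -0.004]
force: [-0.5, 1.0, -0.5]
width: 0.149
```

Run:
```python
from st import *
o=st();p=o['position'];yw=-.183
tip=p+[0,0,-.0236]
im=get_image("side")[:,:,::-1].copy();cv2.imwrite("pics/side3.png",im)
im2=get_image("top")[:,:,::-1].copy();cv2.imwrite("pics/top3.png",im2)
T=[]
for n,i in(("side",im),("top",im2)):
    u,v=proj(n,[.593,.1025,.087])[0];r=(int(u)-30,int(v)-35,60,60,6);g=crop(i,*r)
    T.append(g)
    h=g.copy();draw(h,n,[box(tip,yw,.018,.0048,tip[2],tip[2]+.008)[0],box(tip,yw,.018,.0048,tip[2],tip[2])[0],box([.593,.1025],yw,.0194,.0062,0,.087)[0]],*r[:2],6)
    if n=="side":T.append(h)
cv2.imwrite("pics/c4.png",np.hstack(T[:2]))
```

```text
t 7.35 p [0.5934 0.1017 0.1438] yawx 2.9568 tilt [ 0.0018 -0.003 ] F [-0.51  1.01 -0.46] M [ 0.078  0.01  -0.003] w 13.7 j [-0.43  0.48  0.24  1.75 -0.13  0.93  1.25]
```

View pics/c4.png

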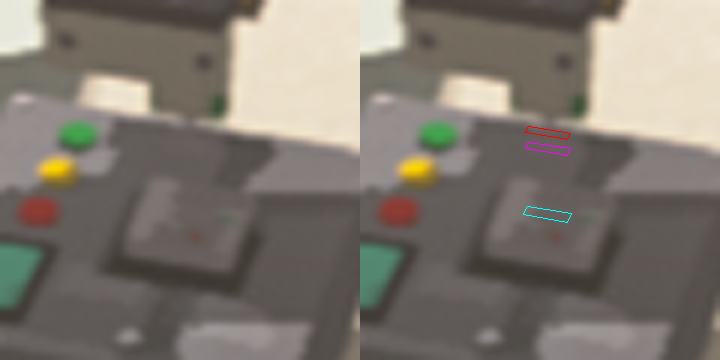

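Call:
drive_tool([
  {"grip": 1, "tx": -0.001, "ty": 0.002, "tz": -0.03, "turn": 0},
  {"grip": 1, "tx": -0.001, "ty": 0.002, "tz": -0.06, "turn": 0},
  {"grip": 1, "tx": -0.001, "ty": 0.002, "tz": -0.072, "turn": 0},
  {"grip": 1, "tx": -0.001, "ty": 0.002, "tz": -0.072, "turn": 0},
  {"grip": 1, "tx": -0.001, "ty": 0.002, "tz": -0.072, "turn": 0},
])

```text
clock: 7.95
position: [0.5931, 0.1027, 0.115]
ee_rot: [0.289, 3.126, -0.004]
force: [0.1, -0.4, -1.3]
width: 0.15
```

Call:
drive_tool([
  {"grip": 1, "tx": 0, "ty": 0, "tz": -0.004, "turn": 0},
  {"grip": 1, "tx": 0, "ty": 0, "tz": -0.008, "turn": 0},
  {"grip": 1, "tx": 0, "ty": 0, "tz": -0.01, "turn": 0},
  {"grip": 1, "tx": 0, "ty": 0, "tz": -0.01, "turn": 0},
])

```text
clock: 8.35
position: [0.5931, 0.1027, 0.111]
ee_rot: [0.289, 3.126, -0.004]
force: [0.5, 1.1, -0.4]
width: 0.148
```

Call:
drive_tool([
  {"grip": 1, "tx": 0, "ty": 0, "tz": -0.003, "turn": 0},
  {"grip": 1, "tx": 0, "ty": 0, "tz": -0.006, "turn": 0},
  {"grip": 1, "tx": 0, "ty": 0, "tz": -0.006, "turn": 0},
])

```text
clock: 8.65
position: [0.5931, 0.1022, 0.1085]
ee_rot: [0.29, 3.126, -0.005]
force: [0.6, -2.2, -0.2]
width: 0.154
```

```bash
python3 st.py
```

```text
t 8.65 p [0.5931 0.1022 0.1085] yawx 2.9566 tilt [ 0.0018 -0.0033] F [ 0.61 -2.17 -0.2 ] M [-0.389 -0.002 -0.025] w 14.2 j [-0.42  0.52  0.23  1.78 -0.14  0.86  1.26]
```

The tip is entering the keyway: there is only side force, towards −y. I'll follow it and go on down.

Call:
drive_tool([
  {"grip": 1, "tx": 0, "ty": -0.0025, "tz": 0, "turn": 0},
  {"grip": 1, "tx": 0, "ty": -0.0025, "tz": -0.004, "turn": 0},
  {"grip": 1, "tx": 0, "ty": -0.0025, "tz": -0.008, "turn": 0},
  {"grip": 1, "tx": 0, "ty": -0.0025, "tz": -0.008, "turn": 0},
])

```text
clock: 9.05
position: [0.5928, 0.1014, 0.1049]
ee_rot: [0.29, 3.127, -0.005]
force: [-0.1, 0.4, -0.9]
width: 0.148
```

```bash
python3 st.py
```

```text
t 9.05 p [0.5928 0.1014 0.1049] yawx 2.9568 tilt [ 0.0013 -0.0032] F [-0.1   0.42 -0.91] M [0.038 0.039 0.021] w 13.6 j [-0.42  0.52  0.23  1.78 -0.14  0.85  1.26]
```

Call:
drive_tool([
  {"grip": 1, "tx": 0, "ty": 0, "tz": -0.004, "turn": 0},
  {"grip": 1, "tx": 0, "ty": 0, "tz": -0.008, "turn": 0},
  {"grip": 1, "tx": 0, "ty": 0, "tz": -0.012, "turn": 0},
  {"grip": 1, "tx": 0, "ty": 0, "tz": -0.012, "turn": 0},
])

```text
clock: 9.45
position: [0.5928, 0.1014, 0.0998]
ee_rot: [0.29, 3.127, -0.005]
force: [0.8, -0.2, -0.4]
width: 0.152
```

Call:
drive_tool([
  {"grip": 1, "tx": 0, "ty": 0, "tz": -0.004, "turn": 0},
  {"grip": 1, "tx": 0, "ty": 0, "tz": -0.008, "turn": 0},
  {"grip": 1, "tx": 0, "ty": 0, "tz": -0.01, "turn": 0},
  {"grip": 1, "tx": 0, "ty": 0, "tz": -0.01, "turn": 0},
])

```text
clock: 9.85
position: [0.5926, 0.1013, 0.0956]
ee_rot: [0.29, 3.127, -0.005]
force: [-0.4, 0.3, -0.9]
width: 0.15
```

```bash
python3 st.py
```

```text
t 9.85 p [0.5926 0.1013 0.0956] yawx 2.9568 tilt [ 0.0007 -0.0034] F [-0.4   0.26 -0.86] M [0.029 0.033 0.028] w 13.8 j [-0.41  0.53  0.22  1.79 -0.15  0.83  1.26]
```

Call:
drive_tool([
  {"grip": 1, "tx": 0, "ty": 0, "tz": -0.004, "turn": 0},
  {"grip": 1, "tx": 0, "ty": 0, "tz": -0.008, "turn": 0},
  {"grip": 1, "tx": 0, "ty": 0, "tz": -0.009, "turn": 0},
  {"grip": 1, "tx": 0, "ty": 0, "tz": -0.009, "turn": 0},
])

```text
clock: 10.25
position: [0.5926, 0.1013, 0.0919]
ee_rot: [0.29, 3.127, -0.005]
force: [0.3, -0.6, -0.1]
width: 0.151
```

Call:
drive_tool([
  {"grip": 1, "tx": 0, "ty": 0, "tz": -0.003, "turn": 0},
  {"grip": 1, "tx": 0, "ty": 0, "tz": -0.006, "turn": 0},
  {"grip": 1, "tx": 0, "ty": 0, "tz": -0.006, "turn": 0},
])

```text
clock: 10.55
position: [0.5927, 0.1013, 0.0896]
ee_rot: [0.29, 3.127, -0.005]
force: [-1.0, -0.2, 1.4]
width: 0.148
```

```bash
python3 st.py
```

```text
t 10.55 p [0.5927 0.1013 0.0896] yawx 2.9567 tilt [ 0.0008 -0.0034] F [-1.02 -0.21  1.39] M [0.026 0.205 0.003] w 13.6 j [-0.41  0.54  0.22  1.8  -0.15  0.82  1.26]
```

Call:
drive_tool([
  {"grip": 1, "tx": 0, "ty": 0, "tz": -0.003, "turn": 0},
  {"grip": 1, "tx": 0, "ty": 0, "tz": -0.006, "turn": 0},
  {"grip": 1, "tx": 0, "ty": 0, "tz": -0.006, "turn": 0},
])

```text
clock: 10.85
position: [0.5927, 0.1014, 0.0873]
ee_rot: [0.29, 3.127, -0.005]
force: [-1.6, 0.0, 4.0]
width: 0.154
```

```bash
python3 st.py
```

```text
t 10.85 p [0.5927 0.1014 0.0873] yawx 2.9568 tilt [ 0.0009 -0.0033] F [-1.59  0.    3.98] M [-0.003  0.309 -0.012] w 14.1 j [-0.41  0.54  0.22  1.8  -0.15  0.82  1.27]
```

Call:
drive_tool([
  {"grip": 1, "tx": 0, "ty": 0, "tz": 0, "turn": -0.03},
  {"grip": 1, "tx": 0, "ty": 0, "tz": 0, "turn": -0.06},
  {"grip": 1, "tx": 0, "ty": 0, "tz": 0, "turn": -0.09},
  {"grip": 1, "tx": 0, "ty": 0, "tz": 0, "turn": -0.12},
  {"grip": 1, "tx": 0, "ty": 0, "tz": 0, "turn": -0.15},
  {"grip": 1, "tx": 0, "ty": 0, "tz": 0, "turn": -0.18},
  {"grip": 1, "tx": 0, "ty": 0, "tz": 0, "turn": -0.2},
  {"grip": 1, "tx": 0, "ty": 0, "tz": 0, "turn": -0.2},
])

```text
clock: 11.65
position: [0.5928, 0.1013, 0.0873]
ee_rot: [0.617, 3.079, -0.006]
force: [0.5, -1.9, 3.9]
width: 0.152
```

```bash
python3 st.py
```

```text
t 11.65 p [0.5928 0.1013 0.0873] yawx 2.7463 tilt [ 0.0003 -0.0037] F [ 0.45 -1.89  3.93] M [-0.386  0.166  0.054] w 14.0 j [-0.45  0.55  0.28  1.8  -0.19  0.82  1.09]
```

Torque is only about 0.05 N·m, which is core friction, so the core is turning. Carrying on.

Call:
drive_tool([
  {"grip": 1, "tx": 0, "ty": 0, "tz": 0, "turn": -0.05},
  {"grip": 1, "tx": 0, "ty": 0, "tz": 0, "turn": -0.1},
  {"grip": 1, "tx": 0, "ty": 0, "tz": 0, "turn": -0.15},
  {"grip": 1, "tx": 0, "ty": 0, "tz": 0, "turn": -0.2},
  {"grip": 1, "tx": 0, "ty": 0, "tz": 0, "turn": -0.25},
  {"grip": 1, "tx": 0, "ty": 0, "tz": 0, "turn": -0.3},
  {"grip": 1, "tx": 0, "ty": 0, "tz": 0, "turn": -0.35},
  {"grip": 1, "tx": 0, "ty": 0, "tz": 0, "turn": -0.4},
  {"grip": 1, "tx": 0, "ty": 0, "tz": 0, "turn": -0.45},
  {"grip": 1, "tx": 0, "ty": 0, "tz": 0, "turn": -0.5},
  {"grip": 1, "tx": 0, "ty": 0, "tz": 0, "turn": -0.55},
  {"grip": 1, "tx": 0, "ty": 0, "tz": 0, "turn": -0.6},
  {"grip": 1, "tx": 0, "ty": 0, "tz": 0, "turn": -0.65},
  {"grip": 1, "tx": 0, "ty": 0, "tz": 0, "turn": -0.7},
  {"grip": 1, "tx": 0, "ty": 0, "tz": 0, "turn": -0.75},
  {"grip": 1, "tx": 0, "ty": 0, "tz": 0, "turn": -0.8},
  {"grip": 1, "tx": 0, "ty": 0, "tz": 0, "turn": -0.85},
  {"grip": 1, "tx": 0, "ty": 0, "tz": 0, "turn": -0.88},
  {"grip": 1, "tx": 0, "ty": 0, "tz": 0, "turn": -0.88},
])

```text
clock: 13.55
position: [0.5931, 0.1014, 0.0873]
ee_rot: [-1.922, -2.485, 0.005]
force: [-0.1, -0.7, 4.4]
width: 0.152
```

```bash
python3 st.py
```

```text
t 13.55 p [0.5931 0.1014 0.0873] yawx 1.8248 tilt [-0.0022 -0.0025] F [-0.14 -0.67  4.35] M [-0.212 -0.025  0.093] w 14.0 j [-0.62  0.59  0.53  1.81 -0.38  0.85  0.35]
```

Call:
drive_tool([
  {"grip": 1, "tx": 0, "ty": 0, "tz": 0, "turn": -0.03},
  {"grip": 1, "tx": 0, "ty": 0, "tz": 0, "turn": -0.06},
  {"grip": 1, "tx": 0, "ty": 0, "tz": 0, "turn": -0.09},
  {"grip": 1, "tx": 0, "ty": 0, "tz": 0, "turn": -0.12},
  {"grip": 1, "tx": 0, "ty": 0, "tz": 0, "turn": -0.15},
  {"grip": 1, "tx": 0, "ty": 0, "tz": 0, "turn": -0.15},
])

```text
clock: 14.15
position: [0.5931, 0.1014, 0.0873]
ee_rot: [-2.113, -2.325, 0.005]
force: [-0.3, -1.0, 3.3]
width: 0.153
```

```bash
python3 st.py
```

```text
t 14.15 p [0.5931 0.1014 0.0873] yawx 1.6662 tilt [-0.0026 -0.0023] F [-0.25 -1.    3.27] M [-0.202  0.     0.089] w 14.0 j [-0.65  0.6   0.58  1.81 -0.41  0.86  0.22]
```

Call:
drive_tool([
  {"grip": 1, "tx": 0, "ty": 0, "tz": 0, "turn": -0.025},
  {"grip": 1, "tx": 0, "ty": 0, "tz": 0, "turn": -0.05},
  {"grip": 1, "tx": 0, "ty": 0, "tz": 0, "turn": -0.05},
])

```text
clock: 14.45
position: [0.5931, 0.1013, 0.0873]
ee_rot: [-2.175, -2.267, 0.005]
force: [0.1, -1.3, 4.6]
width: 0.15
```

```bash
python3 st.py
```

```text
t 14.45 p [0.5931 0.1013 0.0873] yawx 1.6124 tilt [-0.0026 -0.0023] F [ 0.12 -1.33  4.62] M [-0.234  0.051  0.061] w 13.8 j [-0.66  0.6   0.59  1.81 -0.42  0.86  0.18]
```

Call:
drive_tool([
  {"grip": 1, "tx": 0, "ty": 0, "tz": 0, "turn": -0.025},
  {"grip": 1, "tx": 0, "ty": 0, "tz": 0, "turn": -0.05},
  {"grip": 1, "tx": 0, "ty": 0, "tz": 0, "turn": -0.05},
  {"grip": 1, "tx": 0, "ty": 0, "tz": 0, "turn": -0.05},
])

```text
clock: 14.85
position: [0.5932, 0.1013, 0.0873]
ee_rot: [-2.233, -2.209, 0.005]
force: [0.8, -1.3, 4.4]
width: 0.152
```

```bash
python3 st.py
```

```text
t 14.85 p [0.5932 0.1013 0.0873] yawx 1.5602 tilt [-0.0026 -0.0023] F [ 0.76 -1.32  4.4 ] M [-0.339 -0.02   0.169] w 14.0 j [-0.66  0.6   0.6   1.82 -0.44  0.86  0.14]
```

Call:
drive_tool([
  {"grip": 1, "tx": 0, "ty": 0, "tz": 0, "turn": -0.025},
  {"grip": 1, "tx": 0, "ty": 0, "tz": 0, "turn": -0.04},
  {"grip": 1, "tx": 0, "ty": 0, "tz": 0, "turn": -0.04},
  {"grip": 1, "tx": 0, "ty": 0, "tz": 0, "turn": -0.04},
])

```text
clock: 15.25
position: [0.5932, 0.1013, 0.0873]
ee_rot: [-2.279, -2.162, 0.005]
force: [0.2, -1.1, 3.4]
width: 0.148
```

```bash
python3 st.py; for i in 1 2 3 4; do python3 -c "
from h import *
get_image('top'); o=observe();print(o['ft_torque'].round(3),o['force'].round(1))"; done
```

```text
t 15.25 p [0.5932 0.1013 0.0873] yawx 1.5185 tilt [-0.0027 -0.0022] F [ 0.23 -1.13  3.38] M [-0.349 -0.061  0.178] w 13.6 j [-0.67  0.61  0.62  1.82 -0.44  0.86  0.1 ]
[-0.311  0.006  0.201] [-0.7 -1.4  4.4]
[-0.281 -0.016  0.174] [ 0.6 -2.2  3.7]
[-0.321  0.043  0.185] [-0.4 -1.3  4.5]
[-0.308 -0.043  0.203] [ 0.3 -1.5  3.9]
```

The torque climbed to about 0.19 N·m, which is the hard stop. Now turning back.

Call:
drive_tool([
  {"grip": 1, "tx": 0, "ty": 0, "tz": 0, "turn": 0.05},
  {"grip": 1, "tx": 0, "ty": 0, "tz": 0, "turn": 0.1},
  {"grip": 1, "tx": 0, "ty": 0, "tz": 0, "turn": 0.15},
  {"grip": 1, "tx": 0, "ty": 0, "tz": 0, "turn": 0.2},
  {"grip": 1, "tx": 0, "ty": 0, "tz": 0, "turn": 0.25},
  {"grip": 1, "tx": 0, "ty": 0, "tz": 0, "turn": 0.3},
  {"grip": 1, "tx": 0, "ty": 0, "tz": 0, "turn": 0.35},
  {"grip": 1, "tx": 0, "ty": 0, "tz": 0, "turn": 0.4},
  {"grip": 1, "tx": 0, "ty": 0, "tz": 0, "turn": 0.45},
  {"grip": 1, "tx": 0, "ty": 0, "tz": 0, "turn": 0.5},
  {"grip": 1, "tx": 0, "ty": 0, "tz": 0, "turn": 0.55},
  {"grip": 1, "tx": 0, "ty": 0, "tz": 0, "turn": 0.6},
  {"grip": 1, "tx": 0, "ty": 0, "tz": 0, "turn": 0.65},
  {"grip": 1, "tx": 0, "ty": 0, "tz": 0, "turn": 0.7},
  {"grip": 1, "tx": 0, "ty": 0, "tz": 0, "turn": 0.75},
  {"grip": 1, "tx": 0, "ty": 0, "tz": 0, "turn": 0.8},
  {"grip": 1, "tx": 0, "ty": 0, "tz": 0, "turn": 0.85},
  {"grip": 1, "tx": 0, "ty": 0, "tz": 0, "turn": 0.9},
  {"grip": 1, "tx": 0, "ty": 0, "tz": 0, "turn": 0.95},
  {"grip": 1, "tx": 0, "ty": 0, "tz": 0, "turn": 1.0},
])

```text
clock: 17.45
position: [0.5927, 0.1013, 0.0872]
ee_rot: [0.889, 3.013, -0.005]
force: [-1.8, -2.0, 5.0]
width: 0.147
```

```bash
python3 st.py
```

```text
t 17.45 p [0.5927 0.1013 0.0872] yawx 2.5674 tilt [-0.0005 -0.0034] F [-1.81 -2.05  4.97] M [-0.254  0.256 -0.118] w 13.5 j [-0.48  0.55  0.33  1.8  -0.23  0.82  0.95]
```

Call:
drive_tool([
  {"grip": 1, "tx": 0, "ty": 0, "tz": 0, "turn": 0.05},
  {"grip": 1, "tx": 0, "ty": 0, "tz": 0, "turn": 0.1},
  {"grip": 1, "tx": 0, "ty": 0, "tz": 0, "turn": 0.15},
  {"grip": 1, "tx": 0, "ty": 0, "tz": 0, "turn": 0.2},
  {"grip": 1, "tx": 0, "ty": 0, "tz": 0, "turn": 0.25},
  {"grip": 1, "tx": 0, "ty": 0, "tz": 0, "turn": 0.3},
  {"grip": 1, "tx": 0, "ty": 0, "tz": 0, "turn": 0.35},
  {"grip": 1, "tx": 0, "ty": 0, "tz": 0, "turn": 0.38},
  {"grip": 1, "tx": 0, "ty": 0, "tz": 0, "turn": 0.38},
  {"grip": 1, "tx": 0, "ty": 0, "tz": 0, "turn": 0.38},
])

```text
clock: 18.45
position: [0.5926, 0.1011, 0.0871]
ee_rot: [0.279, 3.128, -0.005]
force: [0.0, -2.2, 4.7]
width: 0.147
```

```bash
python3 st.py
```

```text
t 18.45 p [0.5926 0.1011 0.0871] yawx 2.964 tilt [ 0.0006 -0.0033] F [ 0.   -2.25  4.66] M [-0.348  0.131 -0.1  ] w 13.6 j [-0.41  0.54  0.22  1.8  -0.15  0.82  1.27]
```

Yaw is back at 2.964. I'll press a little past that to feel the home stop.

Call:
drive_tool([
  {"grip": 1, "tx": 0, "ty": 0, "tz": 0, "turn": 0.025},
  {"grip": 1, "tx": 0, "ty": 0, "tz": 0, "turn": 0.05},
  {"grip": 1, "tx": 0, "ty": 0, "tz": 0, "turn": 0.075},
  {"grip": 1, "tx": 0, "ty": 0, "tz": 0, "turn": 0.075},
])

```text
clock: 18.85
position: [0.5926, 0.1011, 0.0871]
ee_rot: [0.153, 3.137, -0.005]
force: [0.1, -1.9, 3.8]
width: 0.155
```

```bash
python3 st.py
```

```text
t 18.85 p [0.5926 0.1011 0.0871] yawx 3.0438 tilt [ 0.0008 -0.0032] F [ 0.08 -1.92  3.84] M [-0.364  0.138 -0.098] w 14.2 j [-0.4   0.54  0.19  1.8  -0.13  0.81  1.34]
```

Call:
drive_tool([
  {"grip": 1, "tx": 0, "ty": 0, "tz": 0, "turn": 0.025},
  {"grip": 1, "tx": 0, "ty": 0, "tz": 0, "turn": 0.05},
  {"grip": 1, "tx": 0, "ty": 0, "tz": 0, "turn": 0.05},
])

```text
clock: 19.15
position: [0.5926, 0.1011, 0.0872]
ee_rot: [0.069, 3.14, -0.005]
force: [0.4, -1.3, 4.1]
width: 0.15
```

```bash
python3 st.py;for i in 1 2 3; do python3 -c "
from h import *
get_image('top'); o=observe();print(o['ft_torque'].round(3),o['force'].round(1))"; done
```

```text
t 19.15 p [0.5926 0.1011 0.0872] yawx 3.0976 tilt [ 0.0011 -0.0031] F [ 0.39 -1.27  4.09] M [-0.35   0.112 -0.074] w 13.8 j [-0.39  0.54  0.18  1.8  -0.12  0.81  1.38]
[-0.306  0.115 -0.017] [-1.  -0.9  5. ]
[-0.382  0.108 -0.071] [-1.2 -1.9  4.9]
[-0.396  0.123 -0.045] [-0.9 -2.3  3.9]
```

Call:
drive_tool([
  {"grip": 1, "tx": 0, "ty": 0, "tz": 0, "turn": 0.025},
  {"grip": 1, "tx": 0, "ty": 0, "tz": 0, "turn": 0.05},
  {"grip": 1, "tx": 0, "ty": 0, "tz": 0, "turn": 0.05},
  {"grip": 1, "tx": 0, "ty": 0, "tz": 0, "turn": 0.05},
])

```text
clock: 19.7
position: [0.5926, 0.101, 0.0871]
ee_rot: [-0.01, 3.14, -0.005]
force: [0.1, -2.6, 4.8]
width: 0.154
```

```bash
python3 st.py;for i in 1 2 3; do python3 -c "
from h import *
get_image('top'); o=observe();print(o['ft_torque'].round(3),o['force'].round(1))"; done
```

```text
t 19.7 p [0.5926 0.101  0.0871] yawx -3.1351 tilt [ 0.0011 -0.003 ] F [ 0.12 -2.56  4.77] M [-0.334  0.123 -0.126] w 14.1 j [-0.38  0.54  0.17  1.8  -0.11  0.81  1.42]
[-0.396  0.158 -0.097] [ 0.1 -1.8  5. ]
[-0.369  0.074 -0.121] [ 0.4 -1.7  4.1]
[-0.391  0.101 -0.125] [-0.4 -2.3  4.5]
```

Call:
drive_tool([
  {"grip": 1, "tx": 0, "ty": 0, "tz": 0, "turn": 0.025},
  {"grip": 1, "tx": 0, "ty": 0, "tz": 0, "turn": 0.05},
  {"grip": 1, "tx": 0, "ty": 0, "tz": 0, "turn": 0.05},
])

```text
clock: 20.15
position: [0.5926, 0.101, 0.0871]
ee_rot: [-0.095, 3.139, -0.005]
force: [-0.3, -2.2, 4.8]
width: 0.151
```

```bash
python3 st.py;for i in 1 2 3; do python3 -c "
from h import *
get_image('top'); o=observe();print(o['ft_torque'].round(3),o['force'].round(1))"; done
```

```text
t 20.15 p [0.5926 0.101  0.0871] yawx -3.0814 tilt [ 0.0013 -0.003 ] F [-0.35 -2.24  4.81] M [-0.393  0.099 -0.121] w 13.9 j [-0.37  0.54  0.15  1.79 -0.1   0.81  1.47]
[-0.354  0.067 -0.171] [ 0.7 -1.   4.4]
[-0.425  0.103 -0.189] [-0.6 -2.6  3.5]
[-0.368  0.098 -0.159] [-0.7 -1.8  4.6]
```

The torque rises along the elastic slope to about −0.17, so the home stop is confirmed. I'll unload to the middle of the play.

Call:
drive_tool([
  {"grip": 1, "tx": 0, "ty": 0, "tz": 0, "turn": -0.05},
  {"grip": 1, "tx": 0, "ty": 0, "tz": 0, "turn": -0.1},
  {"grip": 1, "tx": 0, "ty": 0, "tz": 0, "turn": -0.15},
  {"grip": 1, "tx": 0, "ty": 0, "tz": 0, "turn": -0.15},
])

```text
clock: 20.7
position: [0.5925, 0.1011, 0.0871]
ee_rot: [0.156, 3.137, -0.005]
force: [-0.1, -1.3, 3.4]
width: 0.15
```

```bash
python3 st.py;for i in 1 2 3; do python3 -c "
from h import *
get_image('top'); o=observe();print(o['ft_torque'].round(3),o['force'].round(1))"; done
```

```text
t 20.7 p [0.5925 0.1011 0.0871] yawx 3.0425 tilt [ 0.0009 -0.0033] F [-0.09 -1.31  3.44] M [-0.324  0.067 -0.033] w 13.8 j [-0.4   0.54  0.2   1.8  -0.13  0.81  1.34]
[-0.324  0.086  0.027] [ 0.3 -1.6  5.1]
[-0.274  0.056 -0.061] [ 0.  -1.3  4.5]
[-0.34   0.072  0.029] [ 0.  -1.2  3.3]
```

Call:
drive_tool([
  {"grip": 1, "tx": 0, "ty": 0, "tz": 0.005, "turn": 0},
  {"grip": 1, "tx": 0, "ty": 0, "tz": 0.01, "turn": 0},
  {"grip": 1, "tx": 0, "ty": 0, "tz": 0.015, "turn": 0},
  {"grip": 1, "tx": 0, "ty": 0, "tz": 0.015, "turn": 0},
])

```text
clock: 21.25
position: [0.592, 0.1012, 0.093]
ee_rot: [0.152, 3.138, -0.005]
force: [0.4, -0.9, 0.4]
width: 0.149
```

```bash
python3 st.py
```

```text
t 21.25 p [0.592  0.1012 0.093 ] yawx 3.0449 tilt [-0.0001 -0.0031] F [ 0.39 -0.9   0.42] M [-0.216  0.134 -0.032] w 13.7 j [-0.4   0.54  0.2   1.79 -0.13  0.83  1.34]
```

Call:
drive_tool([
  {"grip": 1, "tx": 0, "ty": 0, "tz": 0.004, "turn": 0},
  {"grip": 1, "tx": 0, "ty": 0, "tz": 0.008, "turn": 0},
  {"grip": 1, "tx": 0, "ty": 0, "tz": 0.008, "turn": 0},
])

```text
clock: 21.55
position: [0.5919, 0.1012, 0.0963]
ee_rot: [-0.152, -3.138, 0.005]
force: [-0.6, -1.2, 0.1]
width: 0.147
```

```bash
python3 st.py
```

```text
t 21.55 p [0.5919 0.1012 0.0963] yawx 3.0451 tilt [-0.0003 -0.0031] F [-0.62 -1.16  0.1 ] M [-0.243  0.122 -0.01 ] w 13.5 j [-0.4   0.53  0.2   1.79 -0.13  0.83  1.34]
```

Call:
drive_tool([
  {"grip": 1, "tx": 0, "ty": 0, "tz": 0.006, "turn": 0},
  {"grip": 1, "tx": 0, "ty": 0, "tz": 0.012, "turn": 0},
  {"grip": 1, "tx": 0, "ty": 0, "tz": 0.018, "turn": 0},
  {"grip": 1, "tx": 0, "ty": 0, "tz": 0.018, "turn": 0},
])

```text
clock: 21.95
position: [0.5922, 0.1013, 0.104]
ee_rot: [0.152, 3.137, -0.005]
force: [-0.1, -1.3, 0.1]
width: 0.148
```

```bash
python3 st.py
```

```text
t 21.95 p [0.5922 0.1013 0.104 ] yawx 3.045 tilt [ 0.0004 -0.003 ] F [-0.09 -1.26  0.15] M [-0.192  0.042  0.059] w 13.6 j [-0.4   0.52  0.2   1.78 -0.13  0.85  1.33]
```

Call:
drive_tool([
  {"grip": 1, "tx": 0, "ty": 0, "tz": 0.01, "turn": 0},
  {"grip": 1, "tx": 0, "ty": 0, "tz": 0.02, "turn": 0},
  {"grip": 1, "tx": 0, "ty": 0, "tz": 0.03, "turn": 0},
  {"grip": 1, "tx": 0, "ty": 0, "tz": 0.05, "turn": 0},
  {"grip": 1, "tx": 0, "ty": 0, "tz": 0.1, "turn": 0},
  {"grip": 1, "tx": 0, "ty": 0, "tz": 0.18, "turn": 0},
  {"grip": 1, "tx": 0, "ty": 0, "tz": 0.22, "turn": 0},
  {"grip": 1, "tx": 0, "ty": 0, "tz": 0.22, "turn": 0},
  {"grip": 1, "tx": 0, "ty": 0, "tz": 0.22, "turn": 0},
])

```text
clock: 22.85
position: [0.5921, 0.1013, 0.192]
ee_rot: [0.151, 3.137, -0.004]
force: [-0.5, 0.2, -0.4]
width: 0.15
```

Run:
```python
from st import *
o=st();p=o['position']
T=[]
for n in("side","top"):
    im=get_image(n)[:,:,::-1].copy();cv2.imwrite(f"pics/{n}4.png",im)
    c=p+[0,0,-.03];u,v=proj(n,c)[0];r=(int(u)-40,int(v)-20,75,75,5);g=crop(im,*r);g=cv2.convertScaleAbs(g,alpha=1.6);T.append(g)
cv2.imwrite("pics/c5.png",np.hstack(T))
```

```text
t 22.85 p [0.5921 0.1013 0.192 ] yawx 3.0452 tilt [ 0.0008 -0.0027] F [-0.52  0.22 -0.41] M [ 0.037  0.074 -0.063] w 13.8 j [-0.42  0.43  0.22  1.69 -0.1   1.03  1.31]
```

View pics/c5.png

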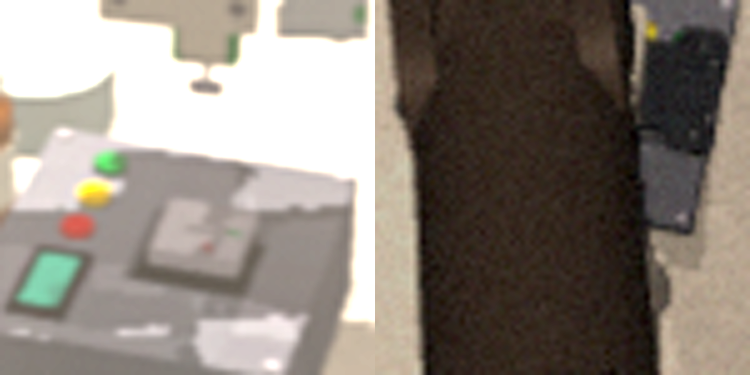

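The key is out and hanging straight in the fingers, with its bit at (206,86) in the crop. The lock plate is back at rest. Returning to the stand.

Call:
drive_tool([
  {"grip": 1, "tx": -0.015, "ty": -0.08, "tz": 0, "turn": 0.03},
  {"grip": 1, "tx": -0.03, "ty": -0.18, "tz": 0, "turn": 0.06},
  {"grip": 1, "tx": -0.05, "ty": -0.29, "tz": 0, "turn": 0.09},
  {"grip": 1, "tx": -0.07, "ty": -0.41, "tz": 0, "turn": 0.12},
  {"grip": 1, "tx": -0.09, "ty": -0.53, "tz": 0, "turn": 0.14},
  {"grip": 1, "tx": -0.11, "ty": -0.65, "tz": 0, "turn": 0.16},
  {"grip": 1, "tx": -0.129, "ty": -0.76, "tz": 0, "turn": 0.16},
  {"grip": 1, "tx": -0.129, "ty": -0.84, "tz": 0, "turn": 0.16},
  {"grip": 1, "tx": -0.129, "ty": -0.891, "tz": -0.06, "turn": 0.16},
  {"grip": 1, "tx": -0.129, "ty": -0.891, "tz": -0.14, "turn": 0.16},
  {"grip": 1, "tx": -0.129, "ty": -0.891, "tz": -0.2, "turn": 0.16},
  {"grip": 1, "tx": -0.129, "ty": -0.891, "tz": -0.2, "turn": 0.16},
  {"grip": 1, "tx": -0.129, "ty": -0.891, "tz": -0.2, "turn": 0.16},
  {"grip": 1, "tx": -0.129, "ty": -0.891, "tz": -0.2, "turn": 0.16},
])

```text
clock: 24.35
position: [0.5406, -0.2554, 0.1121]
ee_rot: [-0.112, 3.139, -0.007]
force: [0.4, 0.4, -0.6]
width: 0.151
```

Run:
```python
from st import *
o=st();p=o['position']
im=get_image("side")[:,:,::-1].copy();cv2.imwrite(f"pics/side5.png",im)
g=crop(im,300,120,60,65,8)
cv2.imwrite("pics/c6.png",cv2.convertScaleAbs(g,alpha=1.3))
```

```text
t 24.35 p [ 0.5406 -0.2554  0.1121] yawx -3.0702 tilt [ 0.0005 -0.0041] F [ 0.42  0.39 -0.64] M [ 0.058 -0.031 -0.031] w 13.9 j [ 0.18  0.51  0.25  1.79 -0.15  0.86  2.14]
```

View pics/c6.png

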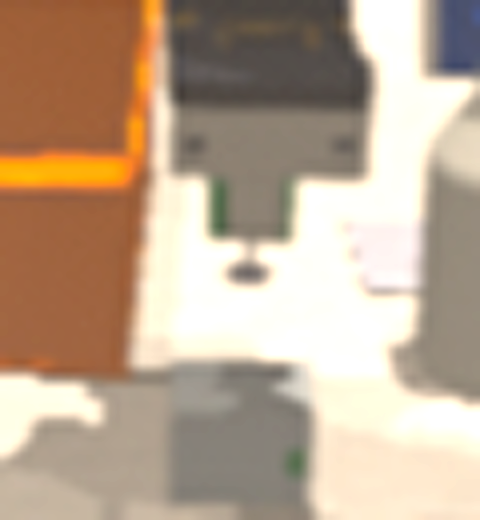

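Call:
drive_tool([
  {"grip": 1, "tx": 0, "ty": 0.0005, "tz": -0.04, "turn": 0},
  {"grip": 1, "tx": 0, "ty": 0.0005, "tz": -0.08, "turn": 0},
  {"grip": 1, "tx": 0, "ty": 0.0005, "tz": -0.11, "turn": 0},
  {"grip": 1, "tx": 0, "ty": 0.0005, "tz": -0.11, "turn": 0},
  {"grip": 1, "tx": 0, "ty": 0.0005, "tz": -0.11, "turn": 0},
])

```text
clock: 24.9
position: [0.541, -0.2554, 0.0688]
ee_rot: [-0.112, 3.138, -0.007]
force: [0.3, 0.3, -0.7]
width: 0.15
```

Call:
drive_tool([
  {"grip": 1, "tx": 0, "ty": 0, "tz": -0.006, "turn": 0},
  {"grip": 1, "tx": 0, "ty": 0, "tz": -0.012, "turn": 0},
  {"grip": 1, "tx": 0, "ty": 0, "tz": -0.018, "turn": 0},
  {"grip": 1, "tx": 0, "ty": 0, "tz": -0.018, "turn": 0},
])

```text
clock: 25.3
position: [0.5409, -0.2553, 0.0614]
ee_rot: [-0.112, 3.138, -0.007]
force: [-1.1, -0.6, -1.0]
width: 0.149
```

```bash
python3 st.py
```

```text
t 25.3 p [ 0.5409 -0.2553  0.0614] yawx -3.0701 tilt [ 0.0013 -0.0043] F [-1.14 -0.62 -0.96] M [ 0.054 -0.011 -0.03 ] w 13.7 j [ 0.19  0.57  0.23  1.83 -0.18  0.76  2.15]
```

In the hole with no resistance; continuing down to .0465.

Call:
drive_tool([
  {"grip": 1, "tx": 0, "ty": 0, "tz": -0.01, "turn": 0},
  {"grip": 1, "tx": 0, "ty": 0, "tz": -0.02, "turn": 0},
  {"grip": 1, "tx": 0, "ty": 0, "tz": -0.03, "turn": 0},
  {"grip": 1, "tx": 0, "ty": 0, "tz": -0.035, "turn": 0},
  {"grip": 1, "tx": 0, "ty": 0, "tz": -0.035, "turn": 0},
  {"grip": 1, "tx": 0, "ty": 0, "tz": -0.035, "turn": 0},
])

```text
clock: 25.9
position: [0.5409, -0.2553, 0.0474]
ee_rot: [-0.112, 3.139, -0.007]
force: [-0.4, -0.8, -0.6]
width: 0.152
```

Call:
drive_tool([
  {"grip": 1, "tx": 0, "ty": 0, "tz": -0.003, "turn": 0},
  {"grip": 1, "tx": 0, "ty": 0, "tz": -0.005, "turn": 0},
  {"grip": 1, "tx": 0, "ty": 0, "tz": -0.005, "turn": 0},
])

```text
clock: 26.2
position: [0.541, -0.2553, 0.0455]
ee_rot: [-0.112, 3.138, -0.007]
force: [0.8, 0.9, 0.1]
width: 0.145
```

```bash
python3 st.py
```

```text
t 26.2 p [ 0.541  -0.2553  0.0455] yawx -3.0701 tilt [ 0.0014 -0.0044] F [0.79 0.86 0.06] M [ 0.041 -0.017  0.066] w 13.4 j [ 0.2   0.6   0.22  1.84 -0.18  0.72  2.16]
```

Call:
drive_tool([
  {"grip": 1, "tx": 0, "ty": 0, "tz": -0.003, "turn": 0},
  {"grip": 1, "tx": 0, "ty": 0, "tz": -0.003, "turn": 0},
])

```text
clock: 26.4
position: [0.541, -0.2554, 0.0453]
ee_rot: [-0.112, 3.138, -0.007]
force: [-4.4, 1.0, 11.6]
width: 0.15
```

Call:
drive_tool([
  {"grip": 1, "tx": 0, "ty": 0, "tz": 0, "turn": 0},
  {"grip": 0.6, "tx": 0, "ty": 0, "tz": 0, "turn": 0},
  {"grip": 0.4, "tx": 0, "ty": 0, "tz": 0, "turn": 0},
  {"grip": 0.1, "tx": 0, "ty": 0, "tz": 0, "turn": 0},
  {"grip": 0, "tx": 0, "ty": 0, "tz": 0, "turn": 0},
  {"grip": 0, "tx": 0, "ty": 0, "tz": 0, "turn": 0},
], newtons=4)

```text
clock: 27.0
position: [0.541, -0.2553, 0.0452]
ee_rot: [-0.112, 3.138, -0.007]
force: [0.3, -0.2, -0.2]
width: 0.481
```

Call:
drive_tool([
  {"grip": 0, "tx": 0, "ty": 0, "tz": 0.03, "turn": 0},
  {"grip": 0, "tx": 0, "ty": 0, "tz": 0.08, "turn": 0},
  {"grip": 0, "tx": 0, "ty": 0, "tz": 0.15, "turn": 0},
  {"grip": 0, "tx": 0, "ty": 0, "tz": 0.25, "turn": 0},
  {"grip": 0, "tx": 0, "ty": 0, "tz": 0.35, "turn": 0},
  {"grip": 0, "tx": -0.1, "ty": 0.1, "tz": 0.45, "turn": 0},
  {"grip": 0, "tx": -0.2, "ty": 0.2, "tz": 0.5, "turn": 0},
  {"grip": 0, "tx": -0.3, "ty": 0.3, "tz": 0.5, "turn": 0},
  {"grip": 0, "tx": -0.3, "ty": 0.4, "tz": 0.5, "turn": 0},
  {"grip": 0, "tx": -0.3, "ty": 0.5, "tz": 0.5, "turn": 0},
  {"grip": 0, "tx": -0.3, "ty": 0.6, "tz": 0.5, "turn": 0},
  {"grip": 0, "tx": -0.3, "ty": 0.7, "tz": 0.5, "turn": 0},
  {"grip": 0, "tx": -0.3, "ty": 0.7, "tz": 0.5, "turn": 0},
])

```text
clock: 28.3
position: [0.4208, 0.0299, 0.2463]
ee_rot: [-0.124, 3.136, -0.004]
force: [0.1, -0.5, -0.9]
width: 0.496
```

Run:
```python
from st import *
st();T=[]
for n in("side","top"):
    im=get_image(n)[:,:,::-1].copy();cv2.imwrite(f"pics/{n}6.png",im)
    u,v=proj(n,[.5405,-.255,.05])[0];r=(int(u)-20,int(v)-20,40,40,9);T.append(crop(im,*r))
    T.append(crop(cv2.imread(f"pics/{n}0.png"),*r))
v=proj("side",[.593,.1025,.087])[0]
cv2.imwrite("pics/c7.png",cv2.resize(np.vstack([np.hstack(T[:2]),np.hstack(T[2:])]),None,fx=.8,fy=.8))
```

```text
t 28.3 p [0.4208 0.0299 0.2463] yawx -3.0627 tilt [ 0.0032 -0.0022] F [ 0.06 -0.51 -0.9 ] M [-0.031  0.025 -0.005] w 45.7 j [-0.27  0.08  0.08  2.01 -0.    1.05  1.46]
```

View pics/c7.png

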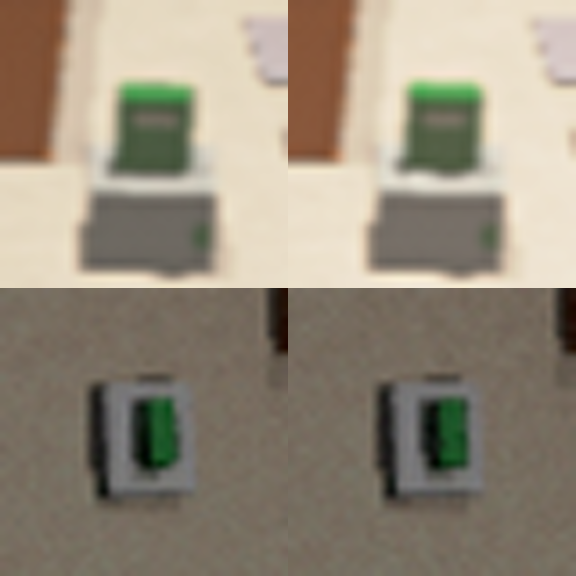

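The key stands in its stand at the same height and place as in the first pictures (before on the right, after on the left). Its contact force and height match the original seat. Handing in.

```bash
python3 -c "
from cell import *
print(sign_off())"
```

```text
the job is handed in; nothing more can be done
None
```

The interlock reset was carried out in the order asked and handed in, with the clock at about 28 s of the 72 s allowed. No verdict is given at hand-in.

- **Inserting the key:** I gripped the green key across its bow and lifted it out of its stand. I found the keyway by feel and pushed the key in until the shoulder sank the plate slightly, at about 5 N.
- **Turning:** I turned it clockwise until the torque rose to about 0.19 N·m at the stop. Turning back, it rose to about 0.17 N·m at the home stop. I eased that off to zero before drawing the key out, and it came out freely.
- **Forces:** The highest force I read at the lock was about 5 N. Setting the key down in its stand briefly read about 12 N.
- **Last checks:** The before and after pictures show the green key upright in its own stand at its original height. The gripper is open and clear of the stand. I did not meet the orange key or any other item on the way, but I took no close-up of them at the end.
- **Disagreement:** The turn between the two stops came out about 0.1 rad wider than the given play and mount twist explain. I put this down to the key giving slightly in the grip. The final core angle was judged by feel only, not by camera.

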